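# Seat the red probe in the calibrator

### The arm

A 7-joint arm with a two-finger parallel gripper is mounted at the origin on a cart in front of the work surface, level with it; the furniture and walls round the work are solid. World frame = base frame: x ahead of the robot, y to its left, z up, the work surface at z = 0. Lengths are in m, angles in rad, forces in N, time in s.
With the tool pointing down it reaches from about 0.425 to 0.925 m from the base axis. Payload 6.8 kg.
Tool frame: the origin (TCP) lies between the finger pads; the fingertips stand finger_overhang ahead of it and the grasp point (between the pads) lies 6 mm ahead of it (finger_overhang is the distance from the TCP to the fingertips, in m); z points along the fingers, y is the line along which they close (so a half turn about z gives the same grasp; the last joint's range is limited). The gripper opens to 85 mm and grips with 20 to 120 N. Pads are 22 mm wide; open, the fingers measure 114 mm over their backs; the gripper's body (76 mm by 85 mm) begins 54 mm behind the grasp point. The pads swing forward as they close: fully open they stand 13 mm farther back than shut.
Start: joints at [1.108, 0.477, 0.022, 1.555, -0.011, 1.109, -0.083], TCP at [0.235, -0.633, 0.256] pointing down, gripper open.
Joint ranges: [-2.96, 2.96], [-0.34, 2.1], [-1.41, 1.46], [0.24, 2.44], [-1.37, 4.51], [0.17, 1.92], [-2.96, 2.96]. Speed limits (rad/s): [2.39, 2.39, 3.14, 3.14, 3.14, 3.14, 3.14].

### API

Orientations are given as a unit quaternion [w, x, y, z].
In Python, from station import * gives the robot as it stands.
- The arm moves only by the tool drive_tool, never from a script. Its argument "increments" is a list of rows, each an object of numbers: "claw": the finger opening in m, from 0 to 0.0854; "dx", "dy", "dz": the shift along the tool's x, y, z in m; "wx", "wy", "wz": the turn, a rotation vector about the tool's x, y, z in degrees. A call has 1 to 20 rows; each row shifts and turns the commanded pose from where the row before left it, along the tool's axes as they then stand; what a row does not reach is not made up. A row lasts 1/8 s, in which the tool goes at most 62.5 mm and 10.7 degrees, less where a joint would pass 70% of its speed; a pose out of reach is approached as far as the arm can. A call with a gripper value outside its range is refused whole. The fingers move at their own pace and stop on an object; "newtons" is the grip in N (left out, the last holds). Time passes only in rows, so rows that do not move let the fingers close. It gives the time, the measured TCP pose, the force, the opening and the grip force at its end, in the units of the state.
- get_obs(): the state, without advancing time (a new reading comes with each control period).
- read_camera(name): name is "scene" or "top" or "wrist"; returns (picture, depth): 384x512x3 uint8, red, green, blue; 384x512 float32, m along the optical axis (not along the pixel's ray), 0 where there is no reading.
- calibration(name): a dict with "intrinsics" (3x3 intrinsics, pixels), "R" (3x3) and "t" (3): a world point X has camera coordinates R X + t; the wrist camera has in their place "mount" (4x4, takes a point from camera to tool coordinates, whose origin is the TCP and whose axes are the flange's). Camera axes: x right, y down, z forward; pixel columns grow to the right and rows downward; lengths in m; the calibration is good to about 2 mm. The wrist camera is an equidistant fisheye: a pixel r from the principal point sees the ray r / f radians off the axis. A picture is of the moment at which its call begins: read the wrist's pose just before it. calibration takes no time and is no camera call.
- hand_in(): hands the job in; it is judged then, once.
The state is a dict: "t": time; "q": joint angles; "joint_vel": joint speeds; "joint_torque": joint torques, N m; "eef_pos": TCP position; "tool_rot": TCP orientation; "contact_force": force on the tool from outside, world axes, zero at the start; "torque": the same for the moment, N m; "gripper_width": opening from 0.0 (shut) to 1.0 (fully open); "grasp_force": force on a finger pad.
Only numpy, scipy, OpenCV 4.12 (cv2) and the standard library are available. Lean on these libraries where they do the work, as an engineer would, in place of code of your own. Each camera call takes 0.05 s, during which the arm holds its last target. There are 200 camera calls.

### The job

The red cordless temperature probe is due for a check before it goes into a coffee machine. Take it out of the black dock and put its steel pin into the red sleeve of the grey calibrator, all the way down until its black flange sits on the sleeve's rim, and only then let go of it. Leave the blue probe standing in the dock.

Things in the scene. Friction and masses are not known exactly. Their poses are not given: they have to be found in the camera images.
- probe_red: Cordless probe, upright in a hole of the dock, round about its z axis (up), 95 mm long, 50 to 100 g. Origin: tip of the pin, 2 mm above the worktop at the start. From the tip up: steel pin 8 mm thick, 44 mm long, last 8 mm tapered; black flange 36 mm wide, 44 to 49 mm above the tip; round red grip 26 mm wide, 49 to 95 mm above the tip: take it there from above, any yaw, about 40 N.
- probe_blue: Probe of the same shape and size with a blue grip, in the other hole of the dock, 90 mm from the red one; which of the two holes holds which varies. To be left alone. Origin: tip of its pin.
- dock: Fixed black block 56 x 150 x 46 mm (x, y, z) with two upright 13 mm holes on its long (y) axis, 45 mm either side of the middle; both probes stand in it with their flanges on its top. Origin: centre of its underside, on the worktop.
- well_red: Fixed red sleeve, one of three (red, blue, yellow, order varies, 62 mm apart in a row) on the fixed grey calibrator, 80x210x30 mm. Funnel mouth 30 mm wide at the rim (38 outside), narrowing in 12 mm to an upright 18 mm bore. Origin: centre of its foot, 30 mm above the worktop; z up. Rim 52 mm, bore's floor 4 mm, tip of a fully seated probe 8 mm above the origin.
There are look-alikes about, which are no part of the job. Leave any green or turquoise look-alike of the probe_red alone.

How it is judged:
By the outcome, as a careful person would: the job done as asked, in the order asked, and still so for the second after the job is handed in, with the robot touching nothing.
It also fails if it takes over 40 s, if anything falls off the work surface, if the arm or the gripper's body presses on something with over 40 N, if the wrist force passes 120 N, or if a joint passes its speed limit or range.

## Working session

There is one attempt and no reset: what is moved stays moved. The work goes in short steps, Python scripts to look and compute and a tool call to move; the robot and the scene stay as the last step left them, time stands still between calls to the robot, and variables do not carry over. Pictures are saved under pics/ and viewed, at most 10 in all, crops included, and the job is handed in when it is done.

Besides the shell and the picture viewer there is one more tool, called after ">>>" by a JSON object that holds its "api" and its "payload". drive_tool: Moves the arm, as the interface text tells. Its arguments: {"type":"object","properties":{"increments":{"type":"array","items":{"type":"object","properties":{"claw":{"type":"number"},"dx":{"type":"number"},"dy":{"type":"number"},"dz":{"type":"number"},"wx":{"type":"number"},"wy":{"type":"number"},"wz":{"type":"number"}}}},"newtons":{"type":"number"}},"required":["increments"]}

```bash
mkdir -p pics; python3 - <<'E'
from station import *
import cv2,numpy as np
o=get_obs();print(o)
for n in("scene","top"):
    p,d=read_camera(n);np.savez(f"{n}.npz",p=p,d=d);c=calibration(n);print(n,c)
    cv2.imwrite(f"pics/{n}0.png",p[:,:,::-1])
print(calibration("wrist"))
E
```

```text
{'t': 0.0, 'q': array([ 1.10791473,  0.47783967,  0.02232765,  1.55642368, -0.01152356,
        1.1092741 , -0.08309883]), 'joint_vel': array([-0.00081864,  0.00036973, -0.00036568,  0.00075744,  0.00134444,
       -0.00046986,  0.00109901]), 'joint_torque': array([-4.34534559e-04, -5.96453190e+01,  1.60747111e+00, -2.81195927e+01,
        1.24726858e-02,  9.38207289e-03, -1.42107348e-05]), 'eef_pos': array([ 0.23430579, -0.63246661,  0.25531061]), 'tool_rot': array([-8.83045542e-04,  9.84305007e-01,  1.76473304e-01, -2.13871946e-04]), 'contact_force': array([-0.21232113,  0.2958812 ,  0.22926116]), 'torque': array([ 0.02579762, -0.02564128,  0.0210218 ]), 'grasp_force': 0.0, 'gripper_width': 0.9991742566556966}
scene {'intrinsics': array([[398.76540002,   0.        , 253.28721525],
       [  0.        , 398.76540002, 195.84772168],
       [  0.        ,   0.        ,   1.        ]]), 'R': array([[-0.58144391, -0.81358553, -0.00125264],
       [-0.59500808,  0.42628256, -0.68135789],
       [ 0.5548769 , -0.39542606, -0.73194936]]), 't': array([0.25941038, 0.39963192, 0.60328433])}
t
[... 197 characters left out ...]
, -0.99970014, -0.0138264 ],
       [-0.98553983, -0.01759337, -0.16852812],
       [ 0.16823433,  0.01703251, -0.98559987]]), 't': array([-0.05574891,  0.55786735,  0.81165217])}
{'intrinsics': array([[297.31863964,   0.        , 257.45487081],
       [  0.        , 297.31863964, 189.0567565 ],
       [  0.        ,   0.        ,   1.        ]]), 'mount': array([[ 1.60678787e-04, -9.56431567e-01, -2.91956558e-01,
         7.24165241e-02],
       [ 9.99999982e-01,  1.82340427e-04, -4.69842390e-05,
        -9.96445372e-05],
       [ 9.81726929e-05, -2.91956545e-01,  9.56431579e-01,
        -1.17658395e-01],
       [ 0.00000000e+00,  0.00000000e+00,  0.00000000e+00,
         1.00000000e+00]])}
```

View pics/top0.png

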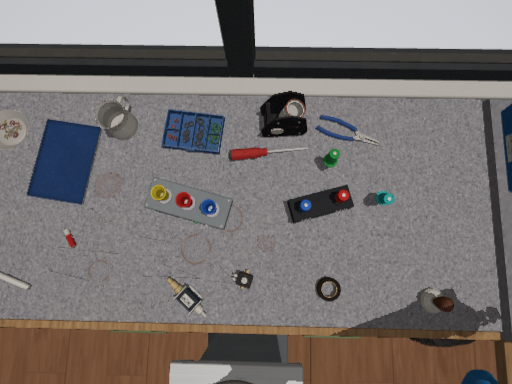

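View pics/scene0.png

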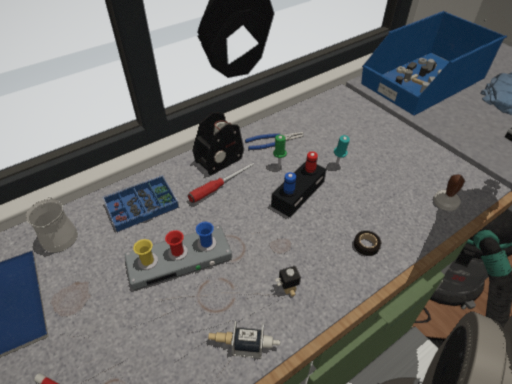

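The top view shows the red probe at (342,196) in the dock with the blue one at (306,205). The red sleeve is at (184,200), between yellow (160,193) and blue (208,207). Green and turquoise look-alikes stand at (332,158) and (386,198).

```bash
cat > h.py <<'E'
import numpy as np,cv2
from station import *
def ray(n,uv):
    c=calibration(n);k=np.linalg.inv(c["intrinsics"]);R=c["R"]
    return -R.T@c["t"],R.T@(k@np.array([uv[0],uv[1],1.]))
def plane(n,uv,z):
    o,d=ray(n,uv);return o+d*(z-o[2])/d[2]
def cloud(n,d):
    c=calibration(n);v,u=np.mgrid[:384,:512];P=np.stack([u*d,v*d,d],-1)@np.linalg.inv(c["intrinsics"]).T
    return (P-c["t"])@c["R"]
def mask(p,col):
    h=cv2.cvtColor(p,cv2.COLOR_RGB2HSV);H=h[...,0].astype(int)
    m={"red":(H<8)|(H>172),"blue":(H>105)&(H<128),"yellow":(H>22)&(H<34)}[col]
    return m&(h[...,1]>150)&(h[...,2]>60)
E
python3 - <<'E'
from h import *
for n in("top","scene"):
    f=np.load(n+".npz");p,d=f["p"],f["d"];C=cloud(n,d)
    for col in("red","blue","yellow"):
        N,L,S,c=cv2.connectedComponentsWithStats(mask(p,col).astype(np.uint8))
        for i in range(1,N):
            if S[i,4]<40:continue
            P=C[(L==i)&(d>0)];zt=np.percentile(P[:,2],95)
            T=P[P[:,2]>zt-.006]
            print(n,col,S[i],c[i].round(1),"ztop",zt.round(3),"mid",((T.min(0)+T.max(0))/2).round(3),"ext",np.ptp(T,axis=0).round(3))
E
```

```text
top red [231 148  36  12 331] [247.3 153.1] ztop 0.033 mid [ 0.662 -0.008  0.032] ext [0.025 0.066 0.01 ]
top red [335 189  14  14 117] [342.  195.9] ztop 0.099 mid [ 0.547 -0.242  0.096] ext [0.024 0.023 0.007]
top red [176 192  16  15 176] [183.1 199.4] ztop 0.083 mid [0.534 0.13  0.081] ext [0.034 0.034 0.008]
top red [ 66 234  10  13  65] [ 70.4 240.2] ztop 0.016 mid [0.435 0.423 0.014] ext [0.03  0.021 0.007]
top blue [172 112  16  33  80] [179.6 129.3] ztop 0.019 mid [0.732 0.158 0.018] ext [0.089 0.025 0.01 ]
top blue [321 116  35  15 107] [338.2 121.5] ztop 0.014 mid [ 0.754 -0.252  0.011] ext [0.038 0.089 0.007]
top blue [  28  120   72   83 4128] [ 64.1 161.2] ztop 0.014 mid [0.641 0.464 0.012] ext [0.22  0.17  0.009]
top blue [317 126  29  14  81] [330.3 133.3] ztop 0.013 mid [ 0.728 -0.234  0.011] ext [0.034 0.073 0.007]
top blue [201 199  15  15 154] [207.6 206.3] ztop 0.083 mid [0.518 0.07  0.081] ext [0.033 0.033 0.007]
top blue [300 199  12  13  93] [305.2 205. ] ztop 0.099 mid [ 0.523 -0.155  0.097] ext [0.023 0.023 0.006]
top yellow [151 185  18  15 189] [158.8 192.
[... 219 characters left out ...]
0.034 mid [ 0.66  -0.008  0.032] ext [0.025 0.068 0.008]
scene red [166 231  17  25 312] [174.9 241.9] ztop 0.084 mid [0.532 0.131 0.082] ext [0.034 0.033 0.008]
scene red [ 42 378  15   6  57] [ 47.8 381.2] ztop 0.016 mid [0.439 0.427 0.015] ext [0.018 0.019 0.006]
scene blue [284 173  12  20 160] [289.6 183. ] ztop 0.099 mid [ 0.521 -0.155  0.097] ext [0.022 0.024 0.008]
scene blue [196 222  17  25 284] [204.7 233.1] ztop 0.084 mid [0.516 0.071 0.082] ext [0.034 0.033 0.007]
scene blue [   0  253   45  100 2607] [ 18.5 303.7] ztop 0.014 mid [0.633 0.432 0.013] ext [0.209 0.101 0.009]
scene yellow [135 240  18  25 303] [144.  251.4] ztop 0.083 mid [0.547 0.19  0.081] ext [0.034 0.031 0.008]
```

```bash
python3 - <<'E'
import station
from h import *
from scipy.spatial.transform import Rotation as Ro
print([(k,v) for k,v in vars(station).items() if not k.startswith('_') and not callable(v)])
o=get_obs();R=Ro.from_quat(o["tool_rot"],scalar_first=True).as_matrix();print(R.round(4))
print(R.T@(np.array([.547,-.241,.20])-o["eef_pos"]))
E
```

```text
[('finger_overhang', 0.025)]
[[ 9.377e-01  3.474e-01 -7.000e-04]
 [ 3.474e-01 -9.377e-01  1.500e-03]
 [-1.000e-04 -1.700e-03 -1.000e+00]]
[ 0.42923541 -0.25841212  0.05578716]
```

>>> {"api": "drive_tool", "payload": {"increments": [{"dx": 0.036,"dy": -0.0216,"claw": 0.05},{"dx": 0.036,"dy": -0.0216},{"dx": 0.036,"dy": -0.0216},{"dx": 0.036,"dy": -0.0216},{"dx": 0.036,"dy": -0.0216},{"dx": 0.036,"dy": -0.0216},{"dx": 0.036,"dy": -0.0216},{"dx": 0.036,"dy": -0.0216},{"dx": 0.036,"dy": -0.0216},{"dx": 0.036,"dy": -0.0216},{"dx": 0.036,"dy": -0.0216},{"dx": 0.033,"dy": -0.0216},{"dz": 0.02},{},{}], "newtons": 40}}

```text
schema error: expected keys claw, dx, dy, dz, wx, wy, wz
```

>>> {"api": "drive_tool", "payload": {"increments": [{"dx": 0.036,"dy": -0.0216,"dz": 0,"wx": 0,"wy": 0,"wz": 0,"claw": 0.05},{"dx": 0.036,"dy": -0.0216,"dz": 0,"wx": 0,"wy": 0,"wz": 0,"claw": 0.05},{"dx": 0.036,"dy": -0.0216,"dz": 0,"wx": 0,"wy": 0,"wz": 0,"claw": 0.05},{"dx": 0.036,"dy": -0.0216,"dz": 0,"wx": 0,"wy": 0,"wz": 0,"claw": 0.05},{"dx": 0.036,"dy": -0.0216,"dz": 0,"wx": 0,"wy": 0,"wz": 0,"claw": 0.05},{"dx": 0.036,"dy": -0.0216,"dz": 0,"wx": 0,"wy": 0,"wz": 0,"claw": 0.05},{"dx": 0.036,"dy": -0.0216,"dz": 0,"wx": 0,"wy": 0,"wz": 0,"claw": 0.05},{"dx": 0.036,"dy": -0.0216,"dz": 0,"wx": 0,"wy": 0,"wz": 0,"claw": 0.05},{"dx": 0.036,"dy": -0.0216,"dz": 0,"wx": 0,"wy": 0,"wz": 0,"claw": 0.05},{"dx": 0.036,"dy": -0.0216,"dz": 0,"wx": 0,"wy": 0,"wz": 0,"claw": 0.05},{"dx": 0.036,"dy": -0.0216,"dz": 0,"wx": 0,"wy": 0,"wz": 0,"claw": 0.05},{"dx": 0.033,"dy": -0.0216,"dz": 0,"wx": 0,"wy": 0,"wz": 0,"claw": 0.05},{"dx": 0,"dy": 0,"dz": 0.02,"wx": 0,"wy": 0,"wz": 0,"claw": 0.05},{"dx": 0,"dy": 0,"dz": 0,"wx": 0,"wy": 0,"wz": 0,"claw": 0.05},{"dx": 0,"dy": 0,"dz": 0,"wx": 0,"wy": 0,"wz": 0,"claw": 0.05}], "newtons": 40}}

```text
t: 1.98
eef_pos: [0.5464, -0.2417, 0.2366]
tool_rot: [0.0, 0.984, 0.176, -0.0]
contact_force: [-0.5, -0.5, 0.2]
gripper_width: 0.584
grasp_force: 0.0
```

```bash
cat >> h.py <<'E'
from scipy.spatial.transform import Rotation as Ro
def wrist(name):
    o=get_obs();p,d=read_camera("wrist");cv2.imwrite(f"pics/{name}.png",p[:,:,::-1])
    c=calibration("wrist");K=c["intrinsics"];M=c["mount"]
    v,u=np.mgrid[:384,:512];x=(u-K[0,2])/K[0,0];y=(v-K[1,2])/K[1,1];r=np.hypot(x,y)+1e-9
    D=np.stack([x/r*np.tan(r),y/r*np.tan(r),np.ones_like(r)],-1)
    R=Ro.from_quat(o["tool_rot"],scalar_first=True).as_matrix()
    T=(D*d[...,None])@M[:3,:3].T+M[:3,3]
    return o,p,d,R,T,T@R.T+o["eef_pos"]
E
python3 - <<'E'
from h import *
o,p,d,R,T,W=wrist("w1")
print(o["t"],o["eef_pos"],o["contact_force"],o["gripper_width"]); print(R.round(4))
for col in("red","blue"):
    N,L,S,c=cv2.connectedComponentsWithStats(mask(p,col).astype(np.uint8))
    for i in range(1,N):
        if S[i,4]<100:continue
        P=W[(L==i)&(d>0)];
        if len(P)<50: continue
        zt=np.percentile(P[:,2],95);Q=P[P[:,2]>zt-.006]
        print(col,S[i],c[i].round(1),zt.round(3),((Q.min(0)+Q.max(0))/2).round(4),np.ptp(Q,axis=0).round(3))
E
```

```text
1.975 [ 0.54638458 -0.24167341  0.23656837] [-0.46673207 -0.45468715  0.24596307] 0.5838716464908912
[[ 9.382e-01  3.462e-01 -3.000e-04]
 [ 3.462e-01 -9.382e-01 -3.000e-04]
 [-4.000e-04  2.000e-04 -1.000e+00]]
red [  82    4   74   23 1381] [116.6  15.1] 0.032 [ 0.6615 -0.0075  0.0305] [0.029 0.071 0.008]
red [  0  85   9  17 140] [ 3.7 92.9] 0.053 [0.5334 0.1214 0.0508] [0.021 0.012 0.007]
red [244 159  29  36 693] [258.3 177.3] 0.098 [ 0.5476 -0.2421  0.0958] [0.025 0.025 0.006]
blue [278   0  29  24 111] [294.   13.2] 0.012 [ 0.729  -0.2156  0.0094] [0.019 0.039 0.007]
blue [322   0  36  36 190] [341.5  15.4] 0.012 [ 0.7481 -0.2702  0.0096] [0.03  0.052 0.008]
blue [  0 103  35  29 702] [ 14.8 115.6] 0.082 [0.5162 0.0676 0.0803] [0.035 0.034 0.008]
blue [164 155  21  23 171] [176.8 162.6] 0.081 [ 0.5274 -0.1588  0.0795] [0.017 0.02  0.009]
blue [150 160  27  27 501] [163.3 173.3] 0.098 [ 0.5231 -0.1561  0.0954] [0.024 0.024 0.007]
```

View pics/w1.png

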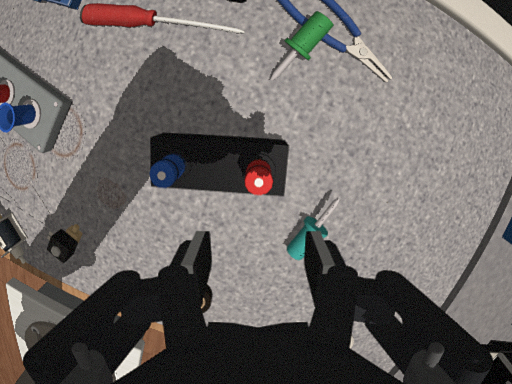

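The wrist view shows the red grip at (258,177) centred between the open fingers, and the blue one well clear at (163,173). Its measured top (z 0.098, 25 mm wide) fits. I'll go down and grip.

>>> {"api": "drive_tool", "payload": {"increments": [{"dx": 0.001,"dy": 0.0006,"dz": 0.02,"wx": 0,"wy": 0,"wz": 0,"claw": 0.05},{"dx": 0,"dy": 0,"dz": 0.02,"wx": 0,"wy": 0,"wz": 0,"claw": 0.05},{"dx": 0,"dy": 0,"dz": 0.02,"wx": 0,"wy": 0,"wz": 0,"claw": 0.05},{"dx": 0,"dy": 0,"dz": 0.02,"wx": 0,"wy": 0,"wz": 0,"claw": 0.05},{"dx": 0,"dy": 0,"dz": 0.02,"wx": 0,"wy": 0,"wz": 0,"claw": 0.05},{"dx": 0,"dy": 0,"dz": 0.02,"wx": 0,"wy": 0,"wz": 0,"claw": 0.05},{"dx": 0,"dy": 0,"dz": 0.02,"wx": 0,"wy": 0,"wz": 0,"claw": 0.05},{"dx": 0,"dy": 0,"dz": 0.014,"wx": 0,"wy": 0,"wz": 0,"claw": 0.05},{"dx": 0,"dy": 0,"dz": 0,"wx": 0,"wy": 0,"wz": 0,"claw": 0.05},{"dx": 0,"dy": 0,"dz": 0,"wx": 0,"wy": 0,"wz": 0,"claw": 0.015},{"dx": 0,"dy": 0,"dz": 0,"wx": 0,"wy": 0,"wz": 0,"claw": 0.015},{"dx": 0,"dy": 0,"dz": 0,"wx": 0,"wy": 0,"wz": 0,"claw": 0.015},{"dx": 0,"dy": 0,"dz": 0,"wx": 0,"wy": 0,"wz": 0,"claw": 0.015},{"dx": 0,"dy": 0,"dz": 0,"wx": 0,"wy": 0,"wz": 0,"claw": 0.015},{"dx": 0,"dy": 0,"dz": 0,"wx": 0,"wy": 0,"wz": 0,"claw": 0.015},{"dx": 0,"dy": 0,"dz": 0,"wx": 0,"wy": 0,"wz": 0,"claw": 0.015}], "newtons": 40}}

```text
t: 4.03
eef_pos: [0.5486, -0.2414, 0.0833]
tool_rot: [0.001, 0.984, 0.176, 0.001]
contact_force: [-1.6, -1.3, 5.7]
gripper_width: 0.292
grasp_force: 39.5
```

>>> {"api": "drive_tool", "payload": {"increments": [{"dx": 0,"dy": 0,"dz": -0.01,"wx": 0,"wy": 0,"wz": 0,"claw": 0.015},{"dx": 0,"dy": 0,"dz": -0.015,"wx": 0,"wy": 0,"wz": 0,"claw": 0.015},{"dx": 0,"dy": 0,"dz": -0.02,"wx": 0,"wy": 0,"wz": 0,"claw": 0.015},{"dx": 0,"dy": 0,"dz": -0.02,"wx": 0,"wy": 0,"wz": 0,"claw": 0.015},{"dx": 0,"dy": 0,"dz": -0.02,"wx": 0,"wy": 0,"wz": 0,"claw": 0.015},{"dx": 0,"dy": 0,"dz": -0.02,"wx": 0,"wy": 0,"wz": 0,"claw": 0.015},{"dx": 0,"dy": 0,"dz": -0.02,"wx": 0,"wy": 0,"wz": 0,"claw": 0.015},{"dx": 0,"dy": 0,"dz": -0.015,"wx": 0,"wy": 0,"wz": 0,"claw": 0.015},{"dx": 0,"dy": 0,"dz": 0,"wx": 0,"wy": 0,"wz": 0,"claw": 0.015},{"dx": 0,"dy": 0,"dz": 0,"wx": 0,"wy": 0,"wz": 0,"claw": 0.015}]}}

```text
t: 5.28
eef_pos: [0.5475, -0.2409, 0.2217]
tool_rot: [-0.0, 0.984, 0.177, -0.0]
contact_force: [-0.7, 0.5, -1.1]
gripper_width: 0.295
grasp_force: 39.3
```

```bash
python3 - <<'E'
from h import *
o=get_obs();R=Ro.from_quat(o["tool_rot"],scalar_first=True).as_matrix();print(o["t"],o["eef_pos"],R.round(4),o["gripper_width"])
print(R.T@(np.array([.5328,.1303,o["eef_pos"][2]])-o["eef_pos"]))
p,d=read_camera("scene");cv2.imwrite("pics/s1.png",cv2.resize(p[80:280,120:400,::-1],None,fx=2.5,fy=2.5))
E
```

```text
5.275 [ 0.5474518  -0.24093265  0.22171787] [[ 9.377e-01  3.475e-01 -1.000e-03]
 [ 3.475e-01 -9.377e-01  3.000e-04]
 [-8.000e-04 -6.000e-04 -1.000e+00]] 0.29544368374149943
[ 1.15250710e-01 -3.53193444e-01  1.32819950e-04]
```

View pics/s1.png

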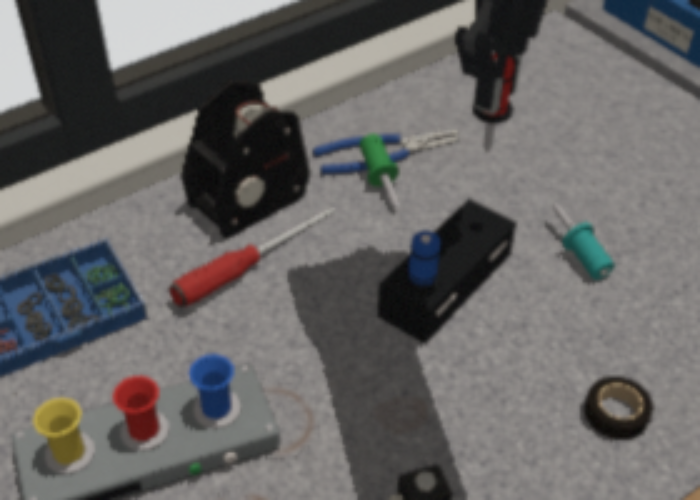

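The crop shows the red probe hanging straight in the gripper at about (490,100). Blue still stands in the dock. The green and turquoise look-alikes are lying on the worktop, clear of the path. They were already down in the first wrist view. I'll carry the probe to above the red sleeve.

>>> {"api": "drive_tool", "payload": {"increments": [{"dx": 0.005,"dy": -0.015,"dz": 0,"wx": 0,"wy": 0,"wz": 0,"claw": 0.015},{"dx": 0.01,"dy": -0.031,"dz": 0,"wx": 0,"wy": 0,"wz": 0,"claw": 0.015},{"dx": 0.01,"dy": -0.031,"dz": 0,"wx": 0,"wy": 0,"wz": 0,"claw": 0.015},{"dx": 0.01,"dy": -0.031,"dz": 0,"wx": 0,"wy": 0,"wz": 0,"claw": 0.015},{"dx": 0.01,"dy": -0.031,"dz": 0,"wx": 0,"wy": 0,"wz": 0,"claw": 0.015},{"dx": 0.01,"dy": -0.031,"dz": 0,"wx": 0,"wy": 0,"wz": 0,"claw": 0.015},{"dx": 0.01,"dy": -0.031,"dz": 0,"wx": 0,"wy": 0,"wz": 0,"claw": 0.015},{"dx": 0.01,"dy": -0.031,"dz": 0,"wx": 0,"wy": 0,"wz": 0,"claw": 0.015},{"dx": 0.01,"dy": -0.031,"dz": 0,"wx": 0,"wy": 0,"wz": 0,"claw": 0.015},{"dx": 0.01,"dy": -0.031,"dz": 0,"wx": 0,"wy": 0,"wz": 0,"claw": 0.015},{"dx": 0.01,"dy": -0.031,"dz": 0,"wx": 0,"wy": 0,"wz": 0,"claw": 0.015},{"dx": 0.01,"dy": -0.028,"dz": 0,"wx": 0,"wy": 0,"wz": 0,"claw": 0.015},{"dx": 0.001,"dy": 0,"dz": 0,"wx": 0,"wy": 0,"wz": 0,"claw": 0.015},{"dx": 0,"dy": 0,"dz": 0.02,"wx": 0,"wy": 0,"wz": 0,"claw": 0.015},{"dx": 0,"dy": 0,"dz": 0.02,"wx": 0,"wy": 0,"wz": 0,"claw": 0.015},{"dx": 0,"dy": 0,"dz": 0,"wx": 0,"wy": 0,"wz": 0,"claw": 0.015},{"dx": 0,"dy": 0,"dz": 0,"wx": 0,"wy": 0,"wz": 0,"claw": 0.015},{"dx": 0,"dy": 0,"dz": 0,"wx": 0,"wy": 0,"wz": 0,"claw": 0.015}]}}

```text
t: 7.58
eef_pos: [0.5346, 0.1303, 0.1832]
tool_rot: [-0.0, 0.984, 0.176, 0.001]
contact_force: [0.1, 0.3, 0.2]
gripper_width: 0.295
grasp_force: 39.3
```

```bash
python3 - <<'E'
from h import *
o,p,d,R,T,W=wrist("w2")
print(o["t"],o["eef_pos"],R.round(4),o["gripper_width"])
print(R.T@(np.array([.5328,.1303,o["eef_pos"][2]])-o["eef_pos"]))
p2,d2=read_camera("scene")
a=cv2.resize(p2[120:300,100:260,::-1],None,fx=2.5,fy=2.5);b=cv2.resize(p[60:240,170:340,::-1],None,fx=2.3,fy=2.5)
cv2.imwrite("pics/s2.png",np.hstack([a,b]))
E
```

```text
7.575 [0.53456786 0.13031901 0.1831978 ] [[ 9.378e-01  3.472e-01  1.500e-03]
 [ 3.472e-01 -9.378e-01  4.000e-04]
 [ 1.500e-03  2.000e-04 -1.000e+00]] 0.2953393892873951
[-1.66448797e-03 -5.95951571e-04 -2.62359259e-06]
```

View pics/s2.png

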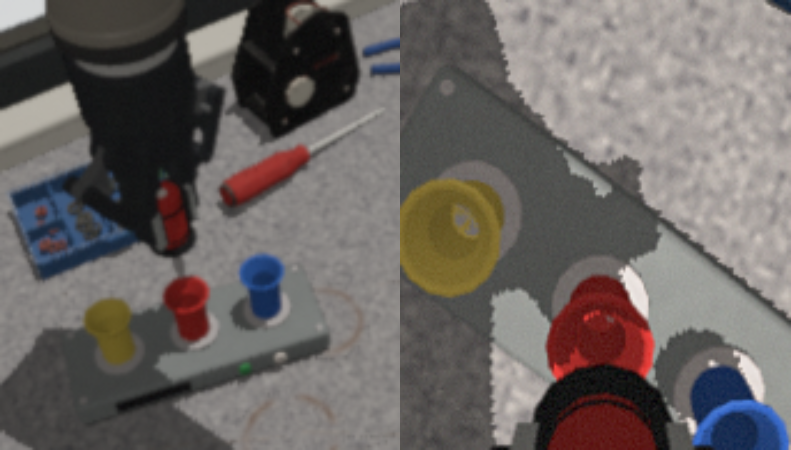

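The scene crop (left) shows the pin tip at about (182,275), over the mouth of the red sleeve. The wrist crop (right) shows the flange right above the same sleeve. I'll lower in, easing off near the seat.

>>> {"api": "drive_tool", "payload": {"increments": [{"dx": -0.0005,"dy": 0,"dz": 0.01,"wx": 0,"wy": 0,"wz": 0,"claw": 0.015},{"dx": 0,"dy": 0,"dz": 0.01,"wx": 0,"wy": 0,"wz": 0,"claw": 0.015},{"dx": 0,"dy": 0,"dz": 0.01,"wx": 0,"wy": 0,"wz": 0,"claw": 0.015},{"dx": 0,"dy": 0,"dz": 0.01,"wx": 0,"wy": 0,"wz": 0,"claw": 0.015},{"dx": 0,"dy": 0,"dz": 0.01,"wx": 0,"wy": 0,"wz": 0,"claw": 0.015},{"dx": 0,"dy": 0,"dz": 0.005,"wx": 0,"wy": 0,"wz": 0,"claw": 0.015},{"dx": 0,"dy": 0,"dz": 0.003,"wx": 0,"wy": 0,"wz": 0,"claw": 0.015},{"dx": 0,"dy": 0,"dz": 0,"wx": 0,"wy": 0,"wz": 0,"claw": 0.015},{"dx": 0,"dy": 0,"dz": 0,"wx": 0,"wy": 0,"wz": 0,"claw": 0.015}]}}

```text
t: 8.8
eef_pos: [0.5338, 0.1301, 0.1246]
tool_rot: [-0.0, 0.984, 0.176, 0.0]
contact_force: [-1.1, 0.2, -0.2]
gripper_width: 0.295
grasp_force: 39.3
```

>>> {"api": "drive_tool", "payload": {"increments": [{"dx": 0,"dy": 0,"dz": 0.002,"wx": 0,"wy": 0,"wz": 0,"claw": 0.015},{"dx": 0,"dy": 0,"dz": 0.0015,"wx": 0,"wy": 0,"wz": 0,"claw": 0.015},{"dx": 0,"dy": 0,"dz": 0.001,"wx": 0,"wy": 0,"wz": 0,"claw": 0.015},{"dx": 0,"dy": 0,"dz": 0.0005,"wx": 0,"wy": 0,"wz": 0,"claw": 0.015},{"dx": 0,"dy": 0,"dz": 0,"wx": 0,"wy": 0,"wz": 0,"claw": 0.015},{"dx": 0,"dy": 0,"dz": 0,"wx": 0,"wy": 0,"wz": 0,"claw": 0.015}]}}

```text
t: 9.55
eef_pos: [0.5336, 0.13, 0.1194]
tool_rot: [-0.0, 0.984, 0.176, 0.0]
contact_force: [-0.8, -0.1, 0.1]
gripper_width: 0.295
grasp_force: 39.5
```

>>> {"api": "drive_tool", "payload": {"increments": [{"dx": 0,"dy": 0,"dz": 0.0005,"wx": 0,"wy": 0,"wz": 0,"claw": 0.015},{"dx": 0,"dy": 0,"dz": 0.0005,"wx": 0,"wy": 0,"wz": 0,"claw": 0.015},{"dx": 0,"dy": 0,"dz": 0,"wx": 0,"wy": 0,"wz": 0,"claw": 0.015},{"dx": 0,"dy": 0,"dz": 0,"wx": 0,"wy": 0,"wz": 0,"claw": 0.015}]}}

```text
t: 10.05
eef_pos: [0.5336, 0.13, 0.1193]
tool_rot: [0.0, 0.984, 0.176, 0.0]
contact_force: [-4.2, -1.1, 9.3]
gripper_width: 0.294
grasp_force: 40.3
```

It makes contact (9 N) at exactly the expected seated height. One check of the fit before letting go.

```bash
python3 - <<'E'
from h import *
p2,d2=read_camera("scene");p,d=read_camera("wrist")
cv2.imwrite("pics/s3.png",np.hstack([cv2.resize(p2[150:290,120:240,::-1],None,fx=3.2,fy=3.2),cv2.resize(p[60:240,170:340,::-1],(400,448))]))
E
```

```text
(no output)
```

View pics/s3.png

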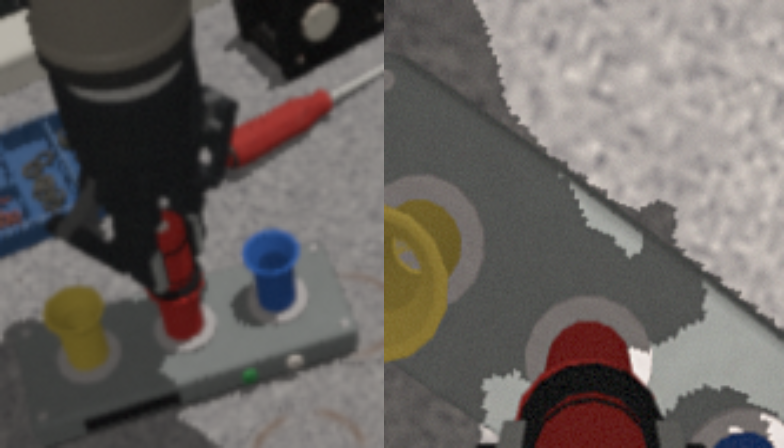

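Both crops show the black flange (left (180,285), right (590,390)) flush on the red sleeve's rim, with no pin showing. I'll release and go straight up.

>>> {"api": "drive_tool", "payload": {"increments": [{"dx": 0,"dy": 0,"dz": 0,"wx": 0,"wy": 0,"wz": 0,"claw": 0.05},{"dx": 0,"dy": 0,"dz": 0,"wx": 0,"wy": 0,"wz": 0,"claw": 0.05},{"dx": 0,"dy": 0,"dz": 0,"wx": 0,"wy": 0,"wz": 0,"claw": 0.05},{"dx": 0,"dy": 0,"dz": 0,"wx": 0,"wy": 0,"wz": 0,"claw": 0.05},{"dx": 0,"dy": 0,"dz": -0.01,"wx": 0,"wy": 0,"wz": 0,"claw": 0.05},{"dx": 0,"dy": 0,"dz": -0.015,"wx": 0,"wy": 0,"wz": 0,"claw": 0.05},{"dx": 0,"dy": 0,"dz": -0.02,"wx": 0,"wy": 0,"wz": 0,"claw": 0.05},{"dx": 0,"dy": 0,"dz": -0.02,"wx": 0,"wy": 0,"wz": 0,"claw": 0.05},{"dx": 0,"dy": 0,"dz": -0.02,"wx": 0,"wy": 0,"wz": 0,"claw": 0.05},{"dx": 0,"dy": 0,"dz": -0.02,"wx": 0,"wy": 0,"wz": 0,"claw": 0.05},{"dx": 0,"dy": 0,"dz": -0.02,"wx": 0,"wy": 0,"wz": 0,"claw": 0.05},{"dx": 0,"dy": 0,"dz": 0,"wx": 0,"wy": 0,"wz": 0,"claw": 0.05},{"dx": 0,"dy": 0,"dz": 0,"wx": 0,"wy": 0,"wz": 0,"claw": 0.05}]}}

```text
t: 11.78
eef_pos: [0.5333, 0.1299, 0.2431]
tool_rot: [0.0, 0.984, 0.176, -0.0]
contact_force: [-1.0, 0.3, -0.7]
gripper_width: 0.584
grasp_force: 0.0
```

```bash
python3 - <<'E'
from h import *
p2,d2=read_camera("scene")
cv2.imwrite("pics/s4.png",cv2.resize(p2[110:300,110:400,::-1],None,fx=2.6,fy=2.6))
E
```

```text
(no output)
```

View pics/s4.png

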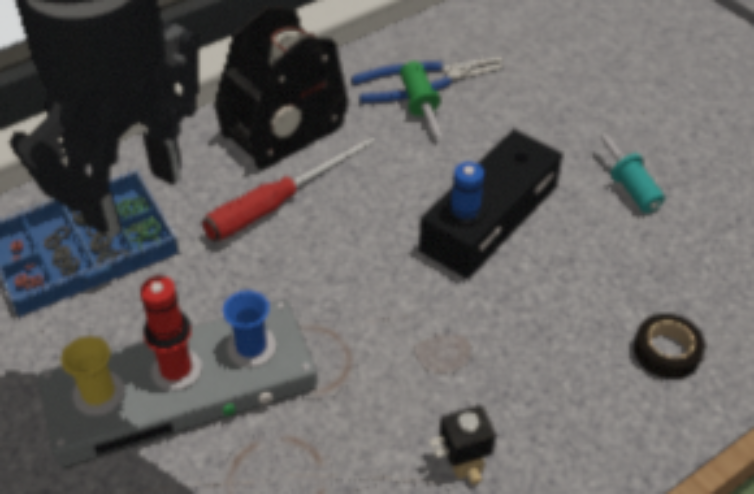

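The red probe stands seated in the red sleeve at (165,320), its flange on the rim. The blue probe is still in the dock at (467,190), and the gripper is clear.

```bash
python3 -c "
from station import *
print(hand_in())"
```

```text
the job is handed in; nothing more can be done
None
```

The red probe is fully seated in the red sleeve with its flange on the rim, released only after it seated, and handed in at about 12 s; the blue probe still stands in the dock, and the green and turquoise look-alikes, upright in the first pictures, were lying on the worktop by about 2 s, cause not established (wrist force about 0.5 N or less when read after that move).

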